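Put the drill chuck away in its sliding-cover case

ROBOT

A 6-joint arm with a two-finger parallel gripper is mounted at the origin on the work surface. World frame = base frame: x ahead of the robot, y to its left, z up, the work surface at z = 0. Lengths are in m, angles in rad, forces in N, time in s.
With the tool pointing down it reaches from about 0.325 to 0.85 m from the base axis. Payload 15.5 kg.
Tool frame: the origin (TCP) lies on the centre line of the jaws, within the pads' length; the fingertips stand 22 mm ahead of it and the grasp point (between the pads) lies 3 mm ahead of it; z points along the fingers, y is the line along which they close (so a half turn about z gives the same grasp; the last joint's range is limited). The gripper opens to 91 mm and grips with 3 to 60 N. Pads are 32 mm wide; open, the fingers measure 118 mm over their backs; the gripper's body (76 mm by 178 mm) begins 60 mm behind the grasp point.
Start: joints at [1.141, 0.494, 1.345, -0, 1.302, -0.096], TCP at [0.205, 0.59, 0.236] pointing down, gripper open.
Joint ranges: [-2.91, 2.91], [-0.82, 2.16], [0.22, 2.67], [-1.22, 4.37], [0.12, 2.79], [-3.08, 3.08]. Speed limits (rad/s): [1.89, 1.89, 2.57, 3.01, 3.01, 3.01].

INTERFACE

Orientations are given as a unit quaternion [x, y, z, w].
In Python, from bench import bot gives the robot as it stands.
- The arm moves only by the shell command python3 -m inch 'ROWS' [OPENING] [FORCE]. ROWS is JSON, a list of rows, each an object with "slide": the shift along the tool's x, y, z in cm, a list of three; "dr": the turn, a rotation vector about the tool's x, y, z in degrees, a list of three. A call has exactly 8 rows; each row shifts and turns the commanded pose from where the row before left it, along the tool's axes as they then stand; what a row does not reach is not made up. A row lasts 1/8 s, in which the tool goes at most 62.5 mm and 10.7 degrees, less where a joint would pass 70% of its speed; a pose out of reach is approached as far as the arm can. A call with a gripper value outside its range is refused whole. OPENING is the opening, from 0 (shut) to 1 (fully open), set as the call begins (- or left out, the last holds). The fingers move at their own pace and stop on an object; FORCE is the grip in N (left out, the last holds). Time passes only in rows, so rows that do not move let the fingers close, or fill a call up. It gives the time, the measured TCP pose, the force, the opening and the grip force at its end, in the units of the state.
- bot.sense(): the state, without advancing time (a new reading comes with each control period).
- bot.capture(name): name is "scene" or "top"; returns a dict with "image" (420x560x3 uint8, red, green, blue), "depth" (420x560 float32, m along the optical axis (not along the pixel's ray), 0 where there is no reading), "fx", "fy", "cx", "cy" (pixels), "R" (3x3) and "t" (3): a world point X has camera coordinates R X + t. Camera axes: x right, y down, z forward; pixel columns grow to the right and rows downward; lengths in m; the calibration is good to about 2 mm. A picture is of the moment at which its call begins.
- bot.close_job(): hands the job in; it is judged then, once.
Trained networks look in the newest picture that a camera, given by its name, has taken for a name from the list of things; names that differ only in an ending like _2 or _b are one class to them, and where a whole thing is asked for, a point or a joint stands for the part that bears it (a point fixed in the world has none). Each returns a list of dicts, best first, with "conf" (0 to 1); they miss things now and then, are a little off and sometimes report something else, mostly with a low value. They report only what shows in the picture. A call takes as long as a camera call. They do not tell look-alikes from the thing itself.
- bot.search_frame(camera, label): "rect" ([left, top, width, height] in pixels, round what is visible of it).
- bot.mark_of(camera, label): "xy" ([column, row] in pixels: a listed point, or the origin of a listed thing).
The state is a dict: "time": time; "joint_positions": joint angles; "qvel": joint speeds; "effort": joint torques, N m; "ee_pos": TCP position; "orientation": TCP orientation; "wrist_force": force on the tool from outside, world axes, zero at the start; "moment": the same for the moment, N m; "grip_width": opening from 0.0 (shut) to 1.0 (fully open); "gripper_force": force on a finger pad.
Only numpy, scipy, OpenCV 4.12 (cv2) and the standard library are available. Lean on these libraries where they do the work, as an engineer would, in place of code of your own. Each camera call takes 0.05 s, during which the arm holds its last target. There are 200 camera calls.

TASK

Put the spare drill chuck away: slide the cover of the wooden case all the way back, stand the chuck upright, nose up, on the floor of the compartment that this uncovers and let go of it, then slide the cover fully shut over it.

Things in the scene. Friction and masses are not known exactly. Their poses are not given: they have to be found in the camera images.
- case: Plywood case fixed to the bench, 124 (x) by 250 (y) by 69 (z) mm. Origin: centre of its underside; z up; the cover opens towards its +y. Front compartment, bared by the cover: clear from above over x -50..50, y -118..7 mm (x -55..55 under 5 mm lips), floor 6 mm and cover's underside 60 mm above the bench; behind it a divider and a rear part that stays covered. Side and -y walls 7 mm, 69 high.
- cover (a joint): How far the cover is slid towards the case's +y, in m: 0 fully shut, 0.125 fully open, with stops. Needs about 2 N, more with speed, and stays where left. A pale wooden sheet 108 by 243 by 5 mm held down under the lips, top 65 mm above the bench; when open it sticks out 125 mm past the case's +y end.
- cover_grip (a point): Centre of the top of the dark wooden rib on the cover, its handle: 50 mm long in the case's x, 14 mm thick in the case's y, 28 mm high (65 to 93 mm above the bench). At case x = 0, y = 10 mm plus the cover's opening. Turned like the case; moves with the cover.
- chuck: Steel drill chuck, about 250 g, standing nose up on the bench: a cylinder of diameter 38 mm up to 32 mm, then a nose tapering to 9 mm at the top, 48 mm high in all. The only part with a cone on top: near it stand a plain steel cylinder (36 by 45 mm), a cup-shaped hole saw and a wide flat flange with a narrow neck. Origin: centre of its base, z up through the nose.
Mind the look-alikes: they are no part of the job. Leave any pink or turquoise look-alike of the chuck alone.

How it is judged:
By the outcome, as a careful person would: the job done as asked, in the order asked, and still so for the second after the job is handed in, with the robot touching nothing.
It also fails if it takes over 72 s, if anything falls off the work surface, if the arm or the gripper's body presses on something with over 40 N, if the wrist force passes 120 N, or if a joint passes its speed limit or range.

## Working session

There is one attempt and no reset: what is moved stays moved. The work goes in short steps, Python scripts to look and compute and a shell command to move; the robot and the scene stay as the last step left them, time stands still between calls to the robot, and variables do not carry over. Pictures are saved under pics/ and viewed, at most 10 in all, crops included, and the job is handed in when it is done.

```bash
mkdir -p pics; ls
cat > h.py <<'E'
from bench import bot
import cv2, numpy as np
def snap(n,f=None):
    c=bot.capture(n)
    if f: cv2.imwrite('pics/'+f,c['image'][:,:,::-1])
    return c
def ray(c,u,v,z):
    R,t=np.array(c['R']),np.array(c['t']); o=-R.T@t
    d=R.T@np.array([(u-c['cx'])/c['fx'],(v-c['cy'])/c['fy'],1]); return o+d*(z-o[2])/d[2]
def cloud(c):
    d=c['depth']; v,u=np.indices(d.shape)
    P=np.stack([(u-c['cx'])/c['fx']*d,(v-c['cy'])/c['fy']*d,d],-1)
    W=(P-np.array(c['t']))@np.array(c['R']); W[d==0]=np.nan; return W
E
python3 - <<'E'
from h import *
np.set_printoptions(precision=4,suppress=True)
ims=[]
for n in ['top','scene']:
    c=snap(n); ims.append(c['image']); np.savez('/tmp/'+n,**c)
    print(n,-np.array(c['R']).T@c['t'])
    for l in ['case','cover','chuck','cover_grip']:
        print(l,[(np.round(d['rect']),round(d['conf'],2)) for d in bot.search_frame(n,l)],[(np.round(d['xy'],1),round(d['conf'],2)) for d in bot.mark_of(n,l)])
    cv2.imwrite(f'pics/{n}1.png',c['image'][:,:,::-1])
print(bot.sense())
E
```

```text
pics
top [ 0.4189 -0.0914  0.8689]
case [(array([101., 148., 161., 106.]), 0.65)] [(array([189.2, 203.3]), 0.78)]Traceback (most recent call last):
  File "<stdin>", line 8, in <module>
ValueError: it knows: case, chuck, cover_grip
```

Run:
```python
from h import *
np.set_printoptions(precision=4,suppress=True)
for n in ['top','scene']:
    c=snap(n,n+'1.png'); np.savez('/tmp/'+n,**c)
    print(n,-np.array(c['R']).T@c['t'])
    for l in ['case','chuck','cover_grip']:
        print(l,[(np.round(d['rect']),round(d['conf'],2)) for d in bot.search_frame(n,l)],[(np.round(d['xy'],1),round(d['conf'],2)) for d in bot.mark_of(n,l)])
print(bot.sense())
```

```text
top [ 0.4189 -0.0914  0.8689]
case [(array([107., 144., 153., 108.]), 0.63)] [(array([186.5, 204.1]), 0.92)]
chuck [(array([344., 270.,  21.,  23.]), 0.9), (array([291., 211.,  22.,  20.]), 0.81), (array([334., 229.,  19.,  24.]), 0.71), (array([290., 259.,  16.,  23.]), 0.54)] [(array([300.6, 175. ]), 0.94), (array([301.6, 219.9]), 0.77), (array([353.9, 285.9]), 0.72), (array([343.5, 240.1]), 0.67), (array([299.7, 267.6]), 0.61)]
cover_grip [(array([104., 156., 142.,  94.]), 0.55)] [(array([167.6, 199.7]), 0.94)]
scene [1.0707 0.1411 0.8213]
case [(array([304., 231., 161.,  86.]), 0.96)] [(array([374. , 283.3]), 0.95)]
chuck [(array([248., 252.,  20.,  30.]), 0.88), (array([280., 186.,  19.,  24.]), 0.87), (array([242., 165.,  17.,  22.]), 0.83), (array([260., 217.,  20.,  27.]), 0.66)] [(array([290.9, 202.8]), 0.97), (array([270.6, 232.3]), 0.91), (array([260. , 270.4]), 0.82), (array([238.9, 207. ]), 0.74), (array([252.1, 179.1]), 0.63)]
cover_grip [(array([313., 233., 152.,  61.]), 0.81)] [(array([390.1, 252.7]), 0.58)]
{'time': 0.9, 'joint_positions': array([ 1.1405,  0.4936,  1.3455, -0.    ,  1.3025, -0.0955]), 'qvel': array([-0.0002, -0.0002,  0.0004, -0.    ,  0.0014, -0.001 ]), 'effort': array([ -0.0012, -87.8653, -38.2235,   0.0705,   0.0434,   0.    ]), 'ee_pos': array([0.2054, 0.5903, 0.2359]), 'orientation': array([0.1666, 0.986 , 0.    , 0.    ]), 'wrist_force': array([ 0.4127, -0.3506, -0.1882]), 'moment': array([ 0.0105,  0.0065, -0.0303]), 'gripper_force': 0.0, 'grip_width': 1.0026945595486914}
```

View pics/top1.png

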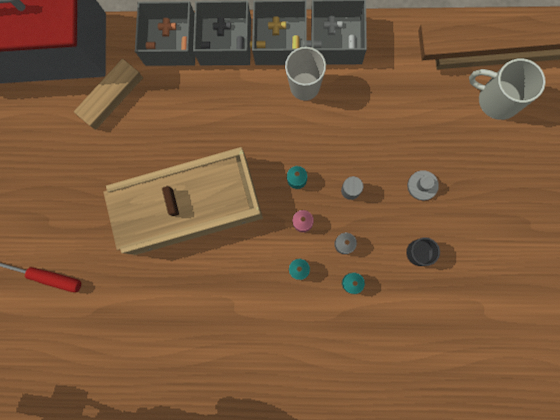

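View pics/scene1.png

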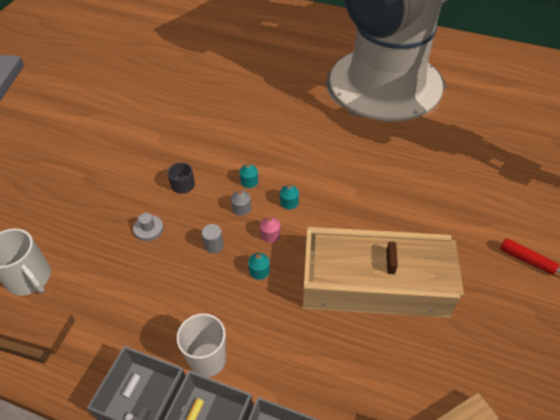

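Run:
```python
from h import *
np.set_printoptions(precision=4,suppress=True)
T=dict(np.load('/tmp/top.npz')); S=dict(np.load('/tmp/scene.npz'))
for n,c,uvs in(('top',T,[(346,243)]),('scene',S,[(241,202)])):
    W=cloud(c)
    for (u,v) in uvs:
        w=W[v-18:v+18,u-18:u+18].reshape(-1,3); w=w[w[:,2]>.04]; print(n,'nose',len(w),w.mean(0),w[:,2].max())
    H=W[...,2]; x,y=W[...,0],W[...,1]
    m=(H>.03)&(H<.12)
    if n=='top': mm=np.zeros_like(m); mm[135:260,95:268]=1
    else: mm=np.zeros_like(m); mm[222:322,296:468]=1
    m&=mm.astype(bool); P=W[m]
    top=P[(P[:,2]>.060)&(P[:,2]<.075)]
    r=cv2.minAreaRect(top[:,:2].astype(np.float32)*1000); print('case',r, cv2.boxPoints(r))
    rb=P[P[:,2]>.085]; print('rib',len(rb),rb.mean(0),cv2.minAreaRect(rb[:,:2].astype(np.float32)*1000))
a=cv2.resize(T['image'][150:310,270:450],None,fx=3,fy=3,interpolation=3)
b=cv2.resize(S['image'][150:290,130:310],None,fx=3,fy=3,interpolation=3)[:480]
b=cv2.copyMakeBorder(b,0,60,0,0,0)
o=np.hstack([a,b]); o=cv2.resize(o,(800,int(o.shape[0]*800/o.shape[1])));cv2.imwrite('pics/crop.png',o[:,:,::-1])
print(ray(T,346,239,.048),ray(S,241,193,.048))
```

```text
top nose 134 [ 0.4837 -0.1713  0.044 ] 0.05031820836676151
case ((554.1465454101562, 121.89854431152344), (125.56710052490234, 258.9214172363281), 16.424114227294922) [[457.3205 228.3249]
 [530.5292 -20.0313]
 [650.9726  15.4722]
 [577.7639 263.8284]]
rib 253 [0.5491 0.1335 0.0925] ((549.8301391601562, 134.45657348632812), (49.97687530517578, 14.240446090698242), 16.468647003173828)
scene nose 81 [ 0.4872 -0.1712  0.0439] 0.05077077974276371
case ((553.4944458007812, 120.36824035644531), (128.5525665283203, 258.6003112792969), 16.3790225982666) [[455.3653 226.2958]
 [528.288  -21.8098]
 [651.6236  14.4407]
 [578.7009 262.5463]]
rib 238 [0.5523 0.1333 0.0919] ((550.1283569335938, 133.2559356689453), (52.43757247924805, 14.463713645935059), 16.765504837036133)
[ 0.4882 -0.1714  0.048 ] [ 0.4849 -0.169   0.048 ]
```

View pics/crop.png

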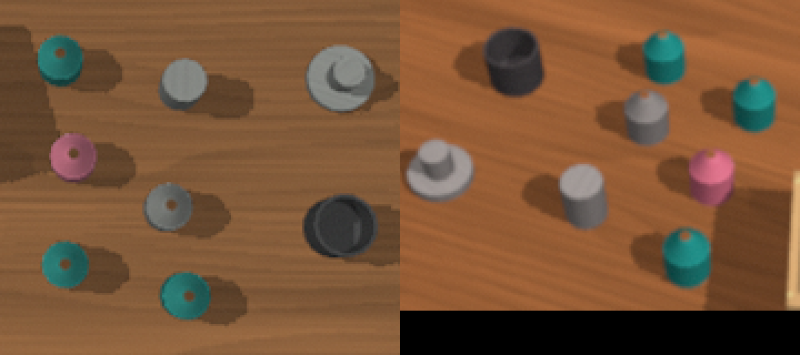

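Top candidates are teal (297,177), (300,269) and (353,284), pink (303,221), plain cylinder (352,187), flange (424,185), hole saw (423,252) and a grey steel cone at (346,243). The grey cone is the chuck: it is the only uncoloured part with a tapered nose, and the crop confirms it. It stands at about (0.486, -0.171). The case centre is about (0.553, 0.122) with a yaw of 16.4°.

```bash
cat >> h.py <<'E'
from scipy.spatial.transform import Rotation as Ro
YAW=16.45
def go(p,ang=None):
    "shift in tool axes (cm) to world p; turn needed about tool z so that tool y has world angle ang"
    s=bot.sense(); M=Ro.from_quat(s['orientation']).as_matrix()
    a=np.degrees(np.arctan2(M[1,1],M[0,1]))
    print('t',round(s['time'],2),'tcp',np.round(s['ee_pos'],4),'yang',round(a,2),'tilt',np.round(M[:,2],3),'slide cm',np.round(M.T@(np.array(p)-s['ee_pos'])*100,2),'dr z',None if ang is None else round(-((ang-a+90)%180-90),2),'F',np.round(s['wrist_force'],1),'grip',round(s['grip_width'],3),round(s['gripper_force'],1))
E
python3 -m inch '[{"slide":[0,0,0],"dr":[0,0,-8.9]},{"slide":[0,0,0],"dr":[0,0,-8.9]},{"slide":[0,0,0],"dr":[0,0,-8.9]},{"slide":[0,0,0],"dr":[0,0,-8.9]},{"slide":[-2,-5.3,0],"dr":[0,0,0]},{"slide":[-2,-5.3,0],"dr":[0,0,0]},{"slide":[-2,-5.3,0],"dr":[0,0,0]},{"slide":[-2,-5.3,0],"dr":[0,0,0]}]' 1
python3 -m inch '[{"slide":[-2,-5.3,0],"dr":[0,0,0]},{"slide":[-2,-5.3,0],"dr":[0,0,0]},{"slide":[-2,-5.3,0],"dr":[0,0,0]},{"slide":[-2,-5.3,0],"dr":[0,0,0]},{"slide":[-2,-5.3,0],"dr":[0,0,0]},{"slide":[-2,-5.3,0],"dr":[0,0,0]},{"slide":[0,0,0],"dr":[0,0,0]},{"slide":[0,0,0],"dr":[0,0,0]}]'
python3 -c "
from h import *
go([.550,.134,.092],106.45)"
```

```text
time: 1.9
ee_pos: [0.3429, 0.4081, 0.2361]
orientation: [-0.143, 0.99, 0.0, 0.0]
wrist_force: [1.3, -0.1, 0.4]
grip_width: 1.0
gripper_force: 0.0
time: 2.9
ee_pos: [0.5467, 0.1385, 0.2358]
orientation: [-0.142, 0.99, 0.0, -0.0]
wrist_force: [-0.5, 0.6, 0.6]
grip_width: 1.0
gripper_force: 0.0
t 2.9 tcp [0.5467 0.1385 0.2358] yang 106.38 tilt [-0.001  0.    -1.   ] slide cm [-0.2  -0.53 14.38] dr z -0.07 F [-0.5  0.6  0.6] grip 1.0 0.0
```

```bash
python3 -m inch '[{"slide":[-0.2,-0.5,2],"dr":[0,0,0]},{"slide":[0,0,3],"dr":[0,0,0]},{"slide":[0,0,3],"dr":[0,0,0]},{"slide":[0,0,3],"dr":[0,0,0]},{"slide":[0,0,2],"dr":[0,0,0]},{"slide":[0,0,1.2],"dr":[0,0,0]},{"slide":[0,0,0.1],"dr":[0,0,0]},{"slide":[0,0,0],"dr":[0,0,0]}]'
python3 -m inch '[{"slide":[0,0,0],"dr":[0,0,0]},{"slide":[0,0,0],"dr":[0,0,0]},{"slide":[0,0,0],"dr":[0,0,0]},{"slide":[0,0,0],"dr":[0,0,0]},{"slide":[0,0,0],"dr":[0,0,0]},{"slide":[0,0,0],"dr":[0,0,0]},{"slide":[0,0,0],"dr":[0,0,0]},{"slide":[0,0,0],"dr":[0,0,0]}]' 0 25
```

```text
time: 3.9
ee_pos: [0.5506, 0.1346, 0.0936]
orientation: [-0.143, 0.99, 0.0, 0.0]
wrist_force: [-0.4, 0.5, 0.1]
grip_width: 1.0
gripper_force: 0.0
time: 4.9
ee_pos: [0.5503, 0.1342, 0.0929]
orientation: [-0.143, 0.99, 0.0, -0.0]
wrist_force: [-1.1, 2.6, 1.3]
grip_width: 0.156
gripper_force: 0.8
```

```bash
python3 -m inch '[{"slide":[0,0,0],"dr":[0,0,0]},{"slide":[0,0,0],"dr":[0,0,0]},{"slide":[0,1,0],"dr":[0,0,0]},{"slide":[0,1.2,0],"dr":[0,0,0]},{"slide":[0,1.3,0],"dr":[0,0,0]},{"slide":[0,1.3,0],"dr":[0,0,0]},{"slide":[0,1.3,0],"dr":[0,0,0]},{"slide":[0,1.3,0],"dr":[0,0,0]}]'
python3 -m inch '[{"slide":[0,1.3,0],"dr":[0,0,0]},{"slide":[0,1.3,0],"dr":[0,0,0]},{"slide":[0,1,0],"dr":[0,0,0]},{"slide":[0,0.6,0],"dr":[0,0,0]},{"slide":[0,0.5,0],"dr":[0,0,0]},{"slide":[0,0.3,0],"dr":[0,0,0]},{"slide":[0,0,0],"dr":[0,0,0]},{"slide":[0,0,0],"dr":[0,0,0]}]'
python3 -c "
from h import *
go([.5147,.2538,.092],106.45)"
```

```text
time: 5.9
ee_pos: [0.5291, 0.2061, 0.0929]
orientation: [-0.143, 0.99, -0.0, 0.0]
wrist_force: [1.5, -1.2, -0.9]
grip_width: 0.154
gripper_force: 25.0
time: 6.9
ee_pos: [0.5166, 0.2486, 0.0928]
orientation: [-0.143, 0.99, -0.003, 0.0]
wrist_force: [14.1, -48.5, 1.7]
grip_width: 0.179
gripper_force: 25.0
t 6.9 tcp [0.5166 0.2486 0.0928] yang 106.45 tilt [ 0.001 -0.007 -1.   ] slide cm [0.03 0.56 0.08] dr z -0.0 F [ 14.1 -48.5   1.7] grip 0.179 25.0
```

```bash
python3 -m inch '[{"slide":[0,-0.4,0],"dr":[0,0,0]},{"slide":[0,-0.1,0],"dr":[0,0,0]},{"slide":[0,0,0],"dr":[0,0,0]},{"slide":[0,0,0],"dr":[0,0,0]},{"slide":[0,0,0],"dr":[0,0,0]},{"slide":[0,0,0],"dr":[0,0,0]},{"slide":[0,0,0],"dr":[0,0,0]},{"slide":[0,0,0],"dr":[0,0,0]}]'
python3 - <<'E'
from h import *
T=snap('top','top2.png'); S=snap('scene','scene2.png')
o=np.hstack([T['image'][100:300,20:320],S['image'][180:380,250:550]])
cv2.imwrite('pics/open.png',cv2.resize(o,(800,267))[:,:,::-1])
go([.5147,.2538,.092],106.45)
for c in (T,S):
    W=cloud(c); c,s=np.cos(np.radians(YAW)),np.sin(np.radians(YAW))
    d=W[...,:2]-[.5530,.1215]; X=d[...,0]*c+d[...,1]*s; Y=-d[...,0]*s+d[...,1]*c
    for nm,m in (('sheet',(abs(X)<45)&(W[...,2]>.058)&(W[...,2]<.068)&(abs(X)<.045)&(Y>-.1)&(Y<.3)),('wall',(abs(X)<.04)&(W[...,2]>.062)&(Y>-.14)&(Y<-.1))):
        if m.any(): print(nm,m.sum(),np.round(np.percentile(Y[m],[0,2,50,98,100]),4))
E
```

```text
time: 7.9
ee_pos: [0.5171, 0.2469, 0.0929]
orientation: [-0.143, 0.99, -0.001, -0.0]
wrist_force: [4.7, -15.0, 0.2]
grip_width: 0.15
gripper_force: 25.0
t 8.0 tcp [0.5171 0.2469 0.0929] yang 106.42 tilt [ 0.    -0.002 -1.   ] slide cm [0.04 0.73 0.09] dr z -0.03 F [  4.1 -14.8  -0.6] grip 0.15 25.0
sheet 3708 [0.0019 0.0037 0.0693 0.2393 0.2465]
wall 186 [-0.1294 -0.1293 -0.126  -0.1225 -0.1224]
sheet 5213 [0.0011 0.0042 0.1036 0.2402 0.2459]
wall 162 [-0.1306 -0.1305 -0.1271 -0.1237 -0.1236]
```

View pics/open.png

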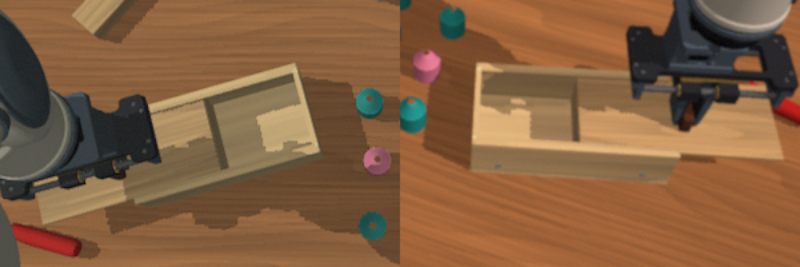

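The view shows the compartment bared in both cameras, with the cover edge at the divider (about (215,130) in the left half). The measured edges agree with the cover being fully open, and it started about 6 mm open. Refined case centre: (0.5548, 0.1173). Next I release and go for the chuck.

```bash
python3 -m inch '[{"slide":[0,0,0],"dr":[0,0,0]},{"slide":[0,0,0],"dr":[0,0,0]},{"slide":[0,0,0],"dr":[0,0,0]},{"slide":[0,0,0],"dr":[0,0,0]},{"slide":[0,0,-3],"dr":[0,0,0]},{"slide":[0,0,-4],"dr":[0,0,0]},{"slide":[0,0,-3],"dr":[0,0,0]},{"slide":[0,0,0],"dr":[0,0,0]}]' 0.65
python3 -c "
from h import *
go([.486,-.1705,.120],106.45)"
```

```text
time: 9.0
ee_pos: [0.5178, 0.2489, 0.1951]
orientation: [-0.143, 0.99, 0.0, 0.002]
wrist_force: [0.0, -0.0, -0.1]
grip_width: 0.649
gripper_force: 0.0
t 9.0 tcp [0.5178 0.2489 0.1951] yang 106.42 tilt [ 0.004  0.001 -1.   ] slide cm [ 14.93 -39.33   7.44] dr z -0.03 F [ 0.  -0.  -0.1] grip 0.649 0.0
```

```bash
python3 -m inch '[{"slide":[1.9,-4.9,0],"dr":[0,0,0]},{"slide":[1.9,-4.9,0],"dr":[0,0,0]},{"slide":[1.9,-4.9,0],"dr":[0,0,0]},{"slide":[1.9,-4.9,0],"dr":[0,0,0]},{"slide":[1.9,-4.9,0],"dr":[0,0,0]},{"slide":[1.9,-4.9,0],"dr":[0,0,0]},{"slide":[1.8,-4.9,0],"dr":[0,0,0]},{"slide":[1.8,-4.9,0],"dr":[0,0,0]}]'
python3 -m inch '[{"slide":[0,0,1],"dr":[0,0,0]},{"slide":[0,0,2],"dr":[0,0,0]},{"slide":[0,0,2],"dr":[0,0,0]},{"slide":[0,0,2],"dr":[0,0,0]},{"slide":[0,0,0.5],"dr":[0,0,0]},{"slide":[0,0,0],"dr":[0,0,0]},{"slide":[0,0,0],"dr":[0,0,0]},{"slide":[0,0,0],"dr":[0,0,0]}]'
python3 - <<'E'
from h import *
go([.486,-.1705,.027],106.45)
S=snap('scene'); T=snap('top')
o=np.hstack([cv2.resize(S['image'][130:290,140:340],(400,320)),cv2.resize(T['image'][160:320,260:460],(400,320))])
cv2.imwrite('pics/near.png',o[:,:,::-1])
E
```

```text
time: 10.0
ee_pos: [0.4829, -0.1716, 0.1922]
orientation: [-0.143, 0.99, 0.0, -0.0]
wrist_force: [0.5, -0.7, -0.3]
grip_width: 0.652
gripper_force: 0.0
time: 11.0
ee_pos: [0.4839, -0.1701, 0.1185]
orientation: [-0.143, 0.99, -0.0, 0.0]
wrist_force: [0.8, -0.7, -0.7]
grip_width: 0.65
gripper_force: 0.0
t 11.0 tcp [ 0.4839 -0.1701  0.1185] yang 106.42 tilt [ 0.001 -0.    -1.   ] slide cm [-0.19 -0.09  9.15] dr z -0.03 F [ 0.8 -0.7 -0.7] grip 0.65 0.0
```

View pics/near.png

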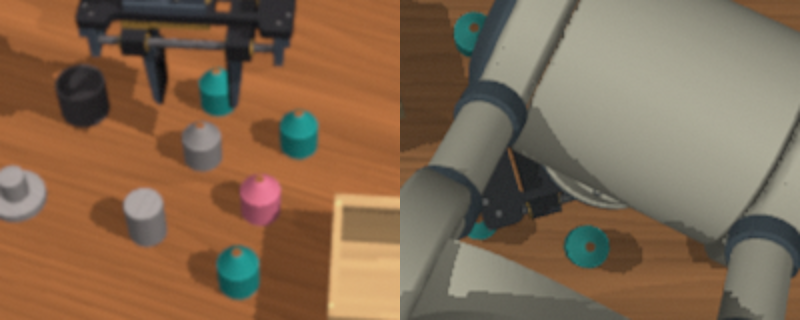

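The gripper straddles the grey cone (at (202,145) in the left half) and clears its neighbours. Descending.

```bash
python3 -m inch '[{"slide":[-0.2,-0.1,1.5],"dr":[0,0,0]},{"slide":[0,0,2],"dr":[0,0,0]},{"slide":[0,0,2],"dr":[0,0,0]},{"slide":[0,0,2],"dr":[0,0,0]},{"slide":[0,0,1.2],"dr":[0,0,0]},{"slide":[0,0,0.4],"dr":[0,0,0]},{"slide":[0,0,0],"dr":[0,0,0]},{"slide":[0,0,0],"dr":[0,0,0]}]'
python3 -m inch '[{"slide":[0,0,0],"dr":[0,0,0]},{"slide":[0,0,0],"dr":[0,0,0]},{"slide":[0,0,0],"dr":[0,0,0]},{"slide":[0,0,0],"dr":[0,0,0]},{"slide":[0,0,0],"dr":[0,0,0]},{"slide":[0,0,0],"dr":[0,0,0]},{"slide":[0,0,0],"dr":[0,0,0]},{"slide":[0,0,0],"dr":[0,0,0]}]' 0.1 30
python3 -c "
from h import *
go([.5704,.0646,.2],106.45)"
```

```text
time: 12.1
ee_pos: [0.4861, -0.1706, 0.0274]
orientation: [-0.143, 0.99, -0.0, 0.0]
wrist_force: [0.1, -0.3, 0.2]
grip_width: 0.651
gripper_force: 0.0
time: 13.1
ee_pos: [0.486, -0.1705, 0.0271]
orientation: [-0.143, 0.99, -0.0, 0.0]
wrist_force: [-0.2, -0.2, 5.9]
grip_width: 0.406
gripper_force: 30.0
t 13.1 tcp [ 0.486  -0.1705  0.0271] yang 106.42 tilt [ 0. -0. -1.] slide cm [-14.75  20.16 -17.29] dr z -0.03 F [-0.2 -0.2  5.9] grip 0.406 30.0
```

```bash
python3 -m inch '[{"slide":[0,0,-0.5],"dr":[0,0,0]},{"slide":[0,0,-1.5],"dr":[0,0,0]},{"slide":[0,0,-2.5],"dr":[0,0,0]},{"slide":[0,0,-2.5],"dr":[0,0,0]},{"slide":[0,0,-2.5],"dr":[0,0,0]},{"slide":[0,0,-2.5],"dr":[0,0,0]},{"slide":[0,0,0],"dr":[0,0,0]},{"slide":[0,0,0],"dr":[0,0,0]}]'
python3 -m inch '[{"slide":[-1,1.5,0],"dr":[0,0,0]},{"slide":[-2,2.7,0],"dr":[0,0,0]},{"slide":[-2.5,3.5,0],"dr":[0,0,0]},{"slide":[-2.7,3.7,0],"dr":[0,0,0]},{"slide":[-2.7,3.7,0],"dr":[0,0,0]},{"slide":[-2.4,3,0],"dr":[0,0,0]},{"slide":[-1.4,2,0],"dr":[0,0,0]},{"slide":[0,0,0],"dr":[0,0,0]}]'
python3 - <<'E'
from h import *
go([.5704,.0646,.033],106.45)
S=snap('scene')
cv2.imwrite('pics/held.png',cv2.resize(S['image'][130:330,240:490],(750,600))[:,:,::-1])
E
```

```text
time: 14.1
ee_pos: [0.4855, -0.1703, 0.1467]
orientation: [-0.143, 0.99, 0.0, -0.0]
wrist_force: [-0.5, 1.3, -3.1]
grip_width: 0.407
gripper_force: 30.0
time: 15.1
ee_pos: [0.5697, 0.0663, 0.146]
orientation: [-0.144, 0.99, 0.0, -0.001]
wrist_force: [-0.0, -0.0, -1.8]
grip_width: 0.404
gripper_force: 30.0
t 15.1 tcp [0.5697 0.0663 0.146 ] yang 106.56 tilt [-0.001  0.    -1.   ] slide cm [-0.03 -0.19 11.3 ] dr z 0.11 F [-0.  -0.  -1.8] grip 0.404 30.0
```

View pics/held.png

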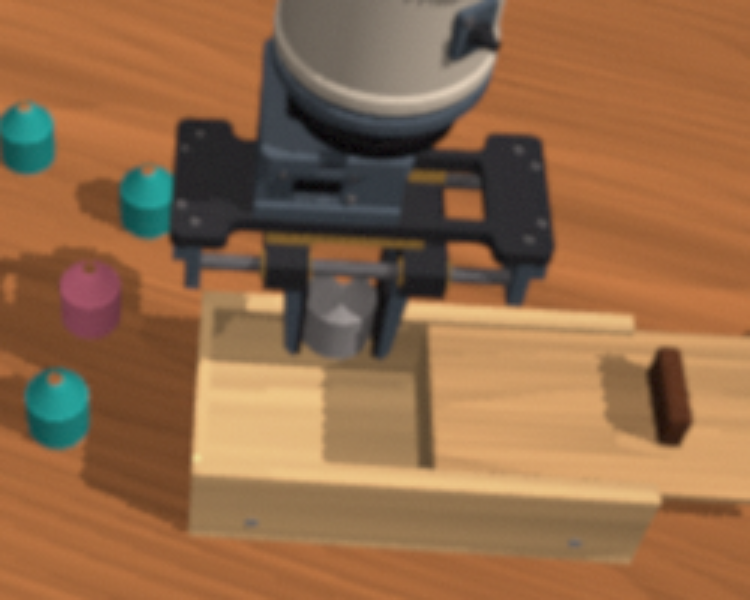

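The chuck hangs upright, nose up, at about (340,320), and the cover has stayed back. I lower it next.

```bash
python3 -m inch '[{"slide":[0,-0.2,1],"dr":[0,0,0]},{"slide":[0,0,2],"dr":[0,0,0]},{"slide":[0,0,2.5],"dr":[0,0,0]},{"slide":[0,0,2.5],"dr":[0,0,0]},{"slide":[0,0,1.5],"dr":[0,0,0]},{"slide":[0,0,1],"dr":[0,0,0]},{"slide":[0,0,0.4],"dr":[0,0,0]},{"slide":[0,0,0],"dr":[0,0,0]}]'
python3 -c "
from h import *
go([.5704,.0646,.033],106.45)"
```

```text
time: 16.15
ee_pos: [0.5708, 0.0619, 0.0382]
orientation: [-0.143, 0.99, -0.0, 0.0]
wrist_force: [-0.0, -0.6, -2.2]
grip_width: 0.407
gripper_force: 30.0
t 16.15 tcp [0.5708 0.0619 0.0382] yang 106.41 tilt [ 0.  0. -1.] slide cm [-0.04  0.27  0.52] dr z -0.04 F [-0.  -0.6 -2.2] grip 0.407 30.0
```

```bash
python3 -m inch '[{"slide":[0,0.2,0.2],"dr":[0,0,0]},{"slide":[0,0,0.2],"dr":[0,0,0]},{"slide":[0,0,0.1],"dr":[0,0,0]},{"slide":[0,0,0.05],"dr":[0,0,0]},{"slide":[0,0,0],"dr":[0,0,0]},{"slide":[0,0,0],"dr":[0,0,0]},{"slide":[0,0,0],"dr":[0,0,0]},{"slide":[0,0,0],"dr":[0,0,0]}]'
```

```text
time: 17.15
ee_pos: [0.57, 0.064, 0.0331]
orientation: [-0.143, 0.99, 0.0, 0.0]
wrist_force: [-4.0, 0.4, 11.6]
grip_width: 0.405
gripper_force: 30.0
```

Contact with the floor (11.6 N up). I release, rise and check.

```bash
python3 -m inch '[{"slide":[0,0,0],"dr":[0,0,0]},{"slide":[0,0,0],"dr":[0,0,0]},{"slide":[0,0,0],"dr":[0,0,0]},{"slide":[0,0,0],"dr":[0,0,0]},{"slide":[0,0,-0.5],"dr":[0,0,0]},{"slide":[0,0,-1.5],"dr":[0,0,0]},{"slide":[0,0,-2],"dr":[0,0,0]},{"slide":[0,0,-2.5],"dr":[0,0,0]}]' 0.6
python3 -m inch '[{"slide":[0,0,-3],"dr":[0,0,0]},{"slide":[0,0,-3],"dr":[0,0,0]},{"slide":[0,0,-2],"dr":[0,0,0]},{"slide":[0,3,0],"dr":[0,0,0]},{"slide":[0,4,0],"dr":[0,0,0]},{"slide":[0,5,0],"dr":[0,0,0]},{"slide":[0,4,0],"dr":[0,0,0]},{"slide":[0,3,0],"dr":[0,0,0]}]'
python3 - <<'E'
from h import *
go([.5174,.248,.093],106.45)
S=snap('scene');T=snap('top')
o=np.hstack([cv2.resize(S['image'][200:340,280:480],(400,280)),cv2.resize(T['image'][130:270,90:290],(400,280))])
cv2.imwrite('pics/placed.png',o[:,:,::-1])
E
```

```text
time: 18.15
ee_pos: [0.57, 0.0639, 0.0989]
orientation: [-0.143, 0.99, -0.0, 0.0]
wrist_force: [-0.1, -0.4, -0.2]
grip_width: 0.6
gripper_force: 0.0
time: 19.15
ee_pos: [0.5157, 0.2478, 0.1786]
orientation: [-0.143, 0.99, 0.0, 0.0]
wrist_force: [0.4, -0.1, 0.4]
grip_width: 0.599
gripper_force: 0.0
t 19.15 tcp [0.5157 0.2478 0.1786] yang 106.47 tilt [ 0.001  0.    -1.   ] slide cm [-0.17 -0.03  8.56] dr z 0.02 F [ 0.4 -0.1  0.4] grip 0.599 0.0
```

View pics/placed.png

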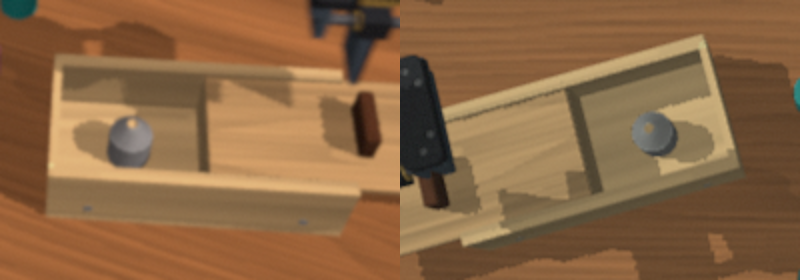

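The chuck stands upright, nose up, mid-compartment: (130,140) in the left half and (655,133) in the right half. Now the cover.

```bash
python3 -m inch '[{"slide":[-0.2,0,1],"dr":[0,0,0]},{"slide":[0,0,2],"dr":[0,0,0]},{"slide":[0,0,2],"dr":[0,0,0]},{"slide":[0,0,2],"dr":[0,0,0]},{"slide":[0,0,1],"dr":[0,0,0]},{"slide":[0,0,0.5],"dr":[0,0,0]},{"slide":[0,0,0],"dr":[0,0,0]},{"slide":[0,0,0],"dr":[0,0,0]}]'
python3 -m inch '[{"slide":[0,0,0],"dr":[0,0,0]},{"slide":[0,0,0],"dr":[0,0,0]},{"slide":[0,0,0],"dr":[0,0,0]},{"slide":[0,0,0],"dr":[0,0,0]},{"slide":[0,0,0],"dr":[0,0,0]},{"slide":[0,0,0],"dr":[0,0,0]},{"slide":[0,0,0],"dr":[0,0,0]},{"slide":[0,0,0],"dr":[0,0,0]}]' 0 25
python3 -m inch '[{"slide":[0,0,0],"dr":[0,0,0]},{"slide":[0,-1,0],"dr":[0,0,0]},{"slide":[0,-1.3,0],"dr":[0,0,0]},{"slide":[0,-1.3,0],"dr":[0,0,0]},{"slide":[0,-1.3,0],"dr":[0,0,0]},{"slide":[0,-1.3,0],"dr":[0,0,0]},{"slide":[0,-1.3,0],"dr":[0,0,0]},{"slide":[0,-1.3,0],"dr":[0,0,0]}]'
python3 -c "
from h import *
go([.5520,.1269,.093],106.45)"
```

```text
time: 20.25
ee_pos: [0.5186, 0.2468, 0.093]
orientation: [-0.143, 0.99, 0.0, 0.0]
wrist_force: [0.0, -0.9, 0.0]
grip_width: 0.598
gripper_force: 0.0
time: 21.25
ee_pos: [0.5182, 0.2468, 0.0924]
orientation: [-0.143, 0.99, 0.0, 0.0]
wrist_force: [-0.6, 0.4, 1.3]
grip_width: 0.148
gripper_force: 25.0
time: 22.25
ee_pos: [0.5434, 0.1615, 0.0924]
orientation: [-0.143, 0.99, 0.0, 0.0]
wrist_force: [0.1, 2.5, 0.9]
grip_width: 0.15
gripper_force: 25.0
t 22.25 tcp [0.5434 0.1615 0.0924] yang 106.41 tilt [ 0.  0. -1.] slide cm [ 0.15 -3.56 -0.06] dr z -0.04 F [0.1 2.5 0.9] grip 0.15 25.0
```

```bash
python3 -m inch '[{"slide":[0,-1,0],"dr":[0,0,0]},{"slide":[0,-0.8,0],"dr":[0,0,0]},{"slide":[0,-0.6,0],"dr":[0,0,0]},{"slide":[0,-0.4,0],"dr":[0,0,0]},{"slide":[0,-0.2,0],"dr":[0,0,0]},{"slide":[0,-0.2,0],"dr":[0,0,0]},{"slide":[0,-0.2,0],"dr":[0,0,0]},{"slide":[0,0,0],"dr":[0,0,0]}]'
python3 -c "
from h import *
go([.5520,.1269,.093],106.45)"
```

```text
time: 23.25
ee_pos: [0.5528, 0.1295, 0.0924]
orientation: [-0.143, 0.99, -0.0, 0.0]
wrist_force: [0.7, -1.4, 0.6]
grip_width: 0.154
gripper_force: 25.0
t 23.25 tcp [0.5528 0.1295 0.0924] yang 106.42 tilt [ 0. -0. -1.] slide cm [ 0.15 -0.23 -0.06] dr z -0.03 F [ 0.7 -1.4  0.6] grip 0.154 25.0
```

No stop felt yet, so I continue in small steps.

```bash
python3 -m inch '[{"slide":[0,-0.1,0],"dr":[0,0,0]},{"slide":[0,-0.1,0],"dr":[0,0,0]},{"slide":[0,-0.1,0],"dr":[0,0,0]},{"slide":[0,-0.05,0],"dr":[0,0,0]},{"slide":[0,-0.05,0],"dr":[0,0,0]},{"slide":[0,0,0],"dr":[0,0,0]},{"slide":[0,0,0],"dr":[0,0,0]},{"slide":[0,0,0],"dr":[0,0,0]}]'
python3 -c "
from h import *
go([.5520,.1269,.093],106.45)"
```

```text
time: 24.25
ee_pos: [0.5535, 0.1269, 0.0924]
orientation: [-0.143, 0.99, 0.001, -0.0]
wrist_force: [-2.0, 13.3, 1.9]
grip_width: 0.154
gripper_force: 25.0
t 24.25 tcp [0.5535 0.1269 0.0924] yang 106.41 tilt [-0.     0.002 -1.   ] slide cm [ 0.15  0.04 -0.06] dr z -0.04 F [-2.  13.3  1.9] grip 0.154 25.0
```

```bash
python3 -m inch '[{"slide":[0,-0.1,0],"dr":[0,0,0]},{"slide":[0,0,0],"dr":[0,0,0]},{"slide":[0,0,0],"dr":[0,0,0]},{"slide":[0,0,0],"dr":[0,0,0]},{"slide":[0,0,0],"dr":[0,0,0]},{"slide":[0,0,0],"dr":[0,0,0]},{"slide":[0,0,0],"dr":[0,0,0]},{"slide":[0,0,0],"dr":[0,0,0]}]'
python3 -m inch '[{"slide":[0,0,0],"dr":[0,0,0]},{"slide":[0,0,0],"dr":[0,0,0]},{"slide":[0,0,0],"dr":[0,0,0]},{"slide":[0,0,0],"dr":[0,0,0]},{"slide":[0,0,-2],"dr":[0,0,0]},{"slide":[0,0,-4],"dr":[0,0,0]},{"slide":[0,0,-5],"dr":[0,0,0]},{"slide":[0,0,-3],"dr":[0,0,0]}]' 0.6
python3 -m inch '[{"slide":[0,4,0],"dr":[0,0,0]},{"slide":[0,5,0],"dr":[0,0,0]},{"slide":[0,5,0],"dr":[0,0,0]},{"slide":[0,5,0],"dr":[0,0,0]},{"slide":[0,5,0],"dr":[0,0,0]},{"slide":[0,4,0],"dr":[0,0,0]},{"slide":[0,0,0],"dr":[0,0,0]},{"slide":[0,0,0],"dr":[0,0,0]}]'
python3 - <<'E'
from h import *
T=snap('top');S=snap('scene')
o=np.hstack([cv2.resize(S['image'][150:350,250:500],(400,320)),cv2.resize(T['image'][120:320,90:340],(400,320))])
cv2.imwrite('pics/final.png',o[:,:,::-1])
for c in (T,S):
    W=cloud(c); co,s=np.cos(np.radians(YAW)),np.sin(np.radians(YAW))
    d=W[...,:2]-[.5548,.1173]; X=d[...,0]*co+d[...,1]*s; Y=-d[...,0]*s+d[...,1]*co
    m=(abs(X)<.03)&(W[...,2]>.085)&(W[...,2]<.097)&(abs(Y)<.05); print('rib y',m.sum(),Y[m].min(),Y[m].max(),Y[m].mean())
    m=(abs(X)<.045)&(W[...,2]>.055)&(W[...,2]<.08)&(abs(Y)<.16); print('ends',np.percentile(Y[m],[0,1,99,100]))
E
```

```text
time: 25.25
ee_pos: [0.5535, 0.1268, 0.0924]
orientation: [-0.143, 0.99, 0.001, -0.0]
wrist_force: [-4.1, 23.0, 3.4]
grip_width: 0.151
gripper_force: 25.0
time: 26.25
ee_pos: [0.5546, 0.1249, 0.2348]
orientation: [-0.143, 0.99, -0.0, 0.001]
wrist_force: [-0.2, 0.1, 0.2]
grip_width: 0.601
gripper_force: 0.0
time: 27.25
ee_pos: [0.475, 0.393, 0.2323]
orientation: [-0.143, 0.99, -0.0, -0.0]
wrist_force: [0.1, -0.1, 0.5]
grip_width: 0.602
gripper_force: 0.0
rib y 254 0.0027648620465958425 0.017424908229219712 0.00911613745148661
ends [-0.12486549 -0.12303395  0.12289064  0.12571303]
rib y 239 0.0013426800286596178 0.015860265633350946 0.008156982186429431
ends [-0.12602662 -0.12366796  0.12158415  0.12451571]
```

View pics/final.png

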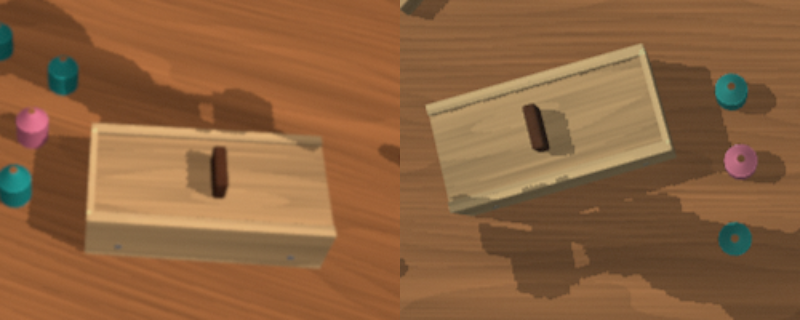

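The cover is flush with both ends of the case, and the rib sits at case y of about 9 mm. It is fully shut and the arm is clear, so I hand in.

```bash
python3 -c "
from bench import bot
print(bot.close_job())"
```

```text
the job is handed in; nothing more can be done
None
```

The chuck is standing upright, nose up, in the front compartment with the cover slid fully shut over it, and the job was handed in at about 27 s with the arm clear.

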